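# Open the control box: quarter-turn fastener, then panel

### The job

Open the white control box that has the blue panel: turn its black wing fastener a quarter turn counter-clockwise (seen from above) until it is fully unlocked, then swing the panel up on its rear hinge until it stands wide open, nearly upright, and let go of it. Leave the similar box with the yellow panel alone: do not touch it.

Things in the scene. Friction and masses are not known exactly. Their poses are not given: they have to be found in the camera images.
- control_box: White box fixed to the bench, 140 (x) x 110 (y) x 65 mm, with a flat blue top panel, 5 mm thick, upper face 70 mm above the bench. Origin: centre of underside, z up, front faces -x (yaw within 20 deg). Hinge axis of the panel: along the box's y at x +63, z 67.5 mm; its front edge: x -70. Wing fastener axis: x -40, y 0 with the panel shut. 25 mm round the box are free.
- cam (a joint): Turn (rad, counter-clockwise from above) of the black wing on the blue panel: boss 30 mm wide, 10 high, upright wing 42 long, 10 thick, top 36 mm above the panel; pinch its flat sides about 24 mm above the panel. 0: locked, wing along box y, panel held down. Frees the panel from 1.2; stop at 1.571, wing along box x. Starts 0 to 0.2, turns with 0.06 Nm, stays as left.
- panel (a joint): Opening of the blue panel (rad): 0 shut (start), grows as its front edge rises and swings back; stop at 1.45, nearly upright. Stiff hinge: stays at any angle, needs about 5 N at the wing to lift. The wing moves with the panel, 103 mm from the hinge, and serves as its pull: held by its flat sides when unlocked, it pivots between the fingers as the panel swings.
- other_box: Bystander, not to be touched: a fixed box of the same shape and size with the same black wing fastener, but a yellow panel; 106 mm high with the wing. Origin: centre of its underside. It stands to the left or the right of the box to open.

How it is judged:
On the way, in this order (a step that is already met when the one before it is completed fails the run):
1. the wing fastener is turned to unlocked while the panel is still shut (value of joint cam above 1.3 rad and value of joint panel below 0.1 rad), for 0.1 s.
2. the panel is swung open (value of joint panel above 1.05 rad), for 0.2 s.
At the end, for the whole second after the job is handed in: The blue panel stands open by more than 1.05 rad (60 degrees) and at rest, its wing fastener still unlocked (more than 1.2 rad) (value of joint panel above 1.05 rad and value of joint cam above 1.2 rad and velocity of joint panel between -0.05 and 0.05 rad/s); the robot touches nothing.
It fails at once if the box with the yellow panel is touched with more than 2 N (contact force between any of the fingers, the arm and other_box above 2 N).
It fails at once if the panel is forced up while its fastener is locked (value of joint panel above 0.15 rad and value of joint cam below 0.9 rad).
It also fails if it takes over 35 s, if anything falls off the work surface, if the arm or the gripper's body presses on something with over 40 N, if the wrist force passes 120 N, or if a joint passes its speed limit or range.

### The arm

A 6-joint arm with a two-finger parallel gripper is mounted at the origin on a cart in front of the work surface, level with it; the furniture and walls round the work are solid. World frame = base frame: x ahead of the robot, y to its left, z up, the work surface at z = 0. Lengths are in m, angles in rad, forces in N, time in s.
With the tool pointing down it reaches from about 0.375 to 0.9 m from the base axis. Payload 3.1 kg.
Tool frame: the origin (TCP) lies on the centre line of the jaws, within the pads' length; the fingertips stand 22 mm ahead of it and the grasp point (between the pads) lies 3 mm ahead of it; z points along the fingers, x is the direction in which the jaws open and shut, and the axes are right-handed (so a half turn about z gives the same grasp; the last joint's range is limited). The gripper opens to 87 mm and grips with 3 to 60 N. Pads are 19 mm wide; open, the fingers measure 117 mm over their backs; the gripper's body (75 mm by 190 mm) begins 51 mm behind the grasp point.
Start: joints at [-1.353, 0.527, 1.433, -0, 1.181, -0.178], TCP at [0.241, -0.577, 0.245] pointing down, gripper open.
Joint ranges: [-3.08, 3.08], [-0.75, 2.2], [0.22, 2.44], [-1.43, 4.57], [0, 2.65], [-2.85, 2.85]. Speed limits (rad/s): [2.79, 2.79, 3.14, 3.14, 3.14, 3.14].

### API

Orientations are given as a unit quaternion [x, y, z, w].
In Python, from rig import robot, camera, order gives the robot as it stands.
- The arm moves only by the shell command python3 -m pendant 'ROWS' [OPENING] [FORCE]. ROWS is JSON, a list of rows, each a list of 2 entries, a list of its own where there are three numbers: the shift along the tool's x, y, z in mm, then the turn about the tool's z in degrees. A call has 1 to 8 rows; each row shifts and turns the commanded pose from where the row before left it, along the tool's axes as they then stand; what a row does not reach is not made up. A row lasts 1/8 s, in which the tool goes at most 62.5 mm and 10.7 degrees, less where a joint would pass 70% of its speed; a pose out of reach is approached as far as the arm can. A call with a gripper value outside its range is refused whole. OPENING is the finger opening in mm, from 0 to 87, set as the call begins (- or left out, the last holds). The fingers move at their own pace and stop on an object; FORCE is the grip in N (left out, the last holds). Time passes only in rows, so rows that do not move let the fingers close. It gives the time, the measured TCP pose, the force and the opening at its end, in the units of the state.
- robot.get_obs(): the state, without advancing time (a new reading comes with each control period).
- camera(name): name is "scene" or "side" or "wrist"; returns a dict with "pixels" (400x640x3 uint8, blue, green, red), "mtx" (3x3 intrinsics, pixels), "R" (3x3) and "t" (3): a world point X has camera coordinates R X + t. Camera axes: x right, y down, z forward; pixel columns grow to the right and rows downward; lengths in m; the calibration is good to about 2 mm. A picture is of the moment at which its call begins. There is no depth.
- order.hand_in(): hands the job in, once; it reports no verdict.
The state is a dict: "time": time; "q": joint angles; "joint_velocities": joint speeds; "joint_torque": joint torques, N m; "position": TCP position; "tool_rot": TCP orientation; "ft_force": force on the tool from outside, world axes, zero at the start; "moment": the same for the moment, N m; "grip_width": finger opening in m.
Only numpy, scipy, OpenCV 4.12 (cv2) and the standard library are available. Lean on these libraries where they do the work, as an engineer would, in place of code of your own. Each camera call takes 0.05 s, during which the arm holds its last target. There are 200 camera calls.

## Working session

There is one attempt and no reset: what is moved stays moved. The work goes in short steps, Python scripts to look and compute and a shell command to move; the robot and the scene stay as the last step left them, time stands still between calls to the robot, and variables do not carry over. Pictures are saved under pics/ and viewed, about 8 in all and at most 12, crops included, and the job is handed in when it is done.

```bash
mkdir -p pics && ls && python3 - <<'E'
from rig import robot,camera
import cv2,pickle
print(robot.get_obs())
d={n:camera(n) for n in("scene","side")}
pickle.dump(d,open('c0.pkl','wb'))
for n in d: cv2.imwrite(f'pics/{n}0.png',d[n]['pixels'])
E
```

```text
pics
{'time': 0.0, 'q': array([-1.35349475e+00,  5.28496672e-01,  1.43393243e+00,  4.59494210e-06,
        1.18135637e+00, -1.78507465e-01]), 'joint_velocities': array([-2.19642604e-03, -4.53284113e-04, -1.55232501e-03, -8.05996157e-04,
       -4.02901161e-05, -5.78528885e-04]), 'joint_torque': array([-2.01162334e-04, -4.40045035e+01, -1.76589310e+01,  6.32855552e-02,
        5.84521727e-02, -1.53975193e-04]), 'position': array([ 0.24084409, -0.57598109,  0.24354324]), 'tool_rot': array([ 8.32331522e-01, -5.54277039e-01, -7.88696377e-04, -7.61625955e-04]), 'ft_force': array([-0.54487113, -0.27512656,  0.41778891]), 'moment': array([-0.01382148, -0.00514699, -0.0511653 ]), 'grip_width': 0.08713695214962895}
```

View pics/scene0.png

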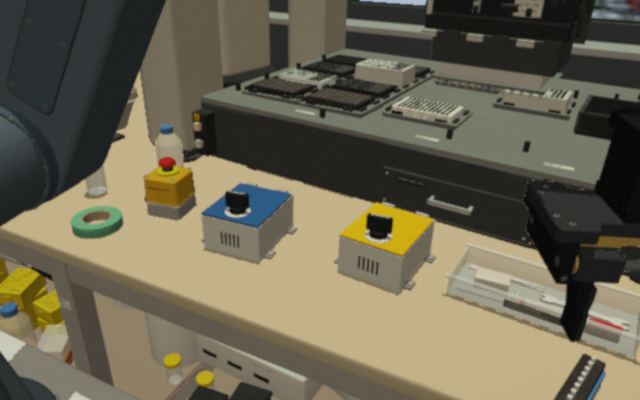

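View pics/side0.png

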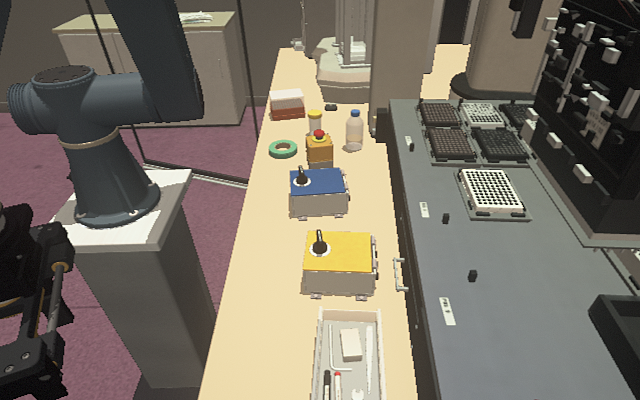

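Scene: blue box around (248,205) with its wing at (237,203), yellow box to the right at (387,240). Side: blue panel around (318,182), wing at (301,177). Next I back-project the coloured panels onto their plane.

```bash
cat > h.py <<'E'
import cv2,numpy as np
def plane(c,px,z):
    r=(np.linalg.inv(c['mtx'])@np.c_[px,np.ones(len(px))].T).T@c['R']
    o=-c['R'].T@c['t']
    return (o+r*((z-o[2])/r[:,2])[:,None])[:,:2]
def proj(c,P):
    X=(np.asarray(P)@c['R'].T+c['t'])@c['mtx'].T
    return X[:,:2]/X[:,2:]
def panel(c,col,z=0.07):
    hsv=cv2.cvtColor(c['pixels'],cv2.COLOR_BGR2HSV)
    lo,hi=((100,120,60),(120,255,255)) if col=='blue' else ((22,150,100),(32,255,255))
    m=cv2.inRange(hsv,lo,hi)
    n,l,s,_=cv2.connectedComponentsWithStats(m)
    i=1+np.argmax(s[1:,4])
    ys,xs=np.where(l==i)
    P=plane(c,np.c_[xs,ys].astype(float),z)
    return cv2.minAreaRect((P*1000).astype(np.float32)),s[i]
E
python3 - <<'E'
import pickle
from h import *
d=pickle.load(open('c0.pkl','rb'))
for n in d:
    for col in('blue','yellow'): print(n,col,panel(d[n],col))
print('wing', plane(d['scene'],np.array([[237,203.]]),.085),plane(d['side'],np.array([[301,177.]]),.085))
E
```

```text
scene blue (((520.4000854492188, -28.212886810302734), (130.82794189453125, 106.60326385498047), 3.981175422668457), array([ 203,  184,   87,   43, 1475], dtype=int32))
scene yellow (((564.1455078125, -272.42401123046875), (110.54447937011719, 136.5155487060547), 84.79900360107422), array([ 340,  202,   93,   54, 2057], dtype=int32))
side blue (((464.0151062011719, -45.43644332885742), (2.512080669403076, 55.613094329833984), 2.553462028503418), array([291, 179,   2,  14,  18], dtype=int32))
side yellow (((566.2489624023438, -272.9015197753906), (106.13626098632812, 130.06588745117188), 84.8847885131836), array([ 303,  231,   69,   41, 2030], dtype=int32))
wing [[ 0.48808391 -0.02779662]] [[ 0.48788916 -0.03209679]]
```

Blue box: centre ≈ (0.520,-0.028), yaw ≈ 4°, with the wing axis ≈ (0.482,-0.031). I'll travel there above everything, then line up the jaws.

```bash
python3 -m pendant '[[[-20,-22,0],0],[[-41,-43,0],0],[[-41,-43,0],0],[[-41,-43,0],0],[[-41,-43,0],0],[[-41,-43,0],0],[[-41,-43,0],0],[[-41,-43,0],0]]' 87 25 && python3 -m pendant '[[[-41,-43,0],0],[[-41,-43,0],0],[[-20,-22,0],0],[[0,0,0],-9.6],[[0,0,0],-9.6],[[0,0,0],-9.6],[[0,0,0],-9.6],[[0,0,0],-9.6]]' && python3 -m pendant '[[[0,0,0],-9.6],[[0,0,0],-9.6],[[0,0,0],-9.6],[[0,0,0],0],[[0,0,0],0]]' && python3 - <<'E'
from rig import robot,camera
import cv2,pickle
from h import *
from scipy.spatial.transform import Rotation as Ro
o=robot.get_obs();print(o['time'],o['q'],o['position'],Ro.from_quat(o['tool_rot']).as_matrix().round(3))
d={n:camera(n) for n in("scene","side","wrist")}
pickle.dump(d,open('c1.pkl','wb'))
cv2.imwrite('pics/wrist1.png',d['wrist']['pixels'])
c=d['wrist'];print('cam',-c['R'].T@c['t']);print(panel(c,'blue'))
print('machine edge',plane(d['side'],np.array([[405,200.]]),.0))
E
```

```text
time: 1.1
position: [0.4211, -0.167, 0.2445]
tool_rot: [0.832, -0.554, 0.0, -0.0]
ft_force: [0.7, -0.7, -0.3]
grip_width: 0.087
time: 2.1
position: [0.4806, -0.033, 0.2442]
tool_rot: [0.986, -0.165, -0.0, -0.0]
ft_force: [-0.5, 0.2, 0.8]
grip_width: 0.0869
time: 2.72
position: [0.4809, -0.0331, 0.2444]
tool_rot: [0.997, 0.081, -0.0, -0.0]
ft_force: [-0.5, -0.3, -0.1]
grip_width: 0.0868
2.725 [-3.01027870e-01  3.36481489e-01  1.78192168e+00  4.80172642e-05
  1.02355518e+00 -4.64095432e-01] [ 0.48087524 -0.03305527  0.24441194] [[ 0.987  0.162 -0.   ]
 [ 0.162 -0.987  0.   ]
 [-0.    -0.    -1.   ]]
cam [0.46669748 0.04939171 0.38436075]
(((524.3331298828125, -24.74935531616211), (129.45013427734375, 108.92296600341797), 4.067107677459717), array([ 305,  132,  120,  100, 8482], dtype=int32))
machine edge [[ 0.75706399 -0.02617397]]
```

View pics/wrist1.png

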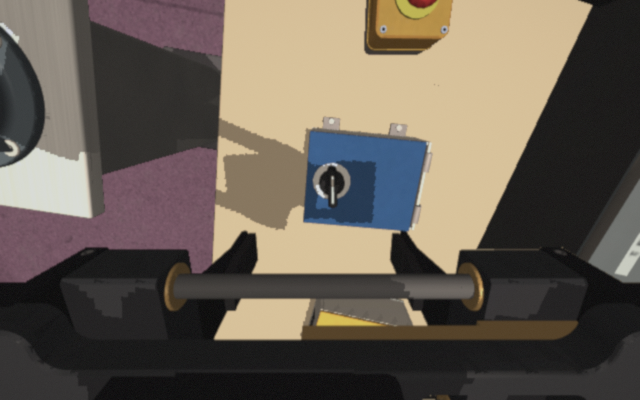

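The wrist view shows the blue panel (305–428, 130–230), with the wing at about (332,185) on its white ring. Zooming in for the axis and the wing angle.

```bash
python3 - <<'E'
import pickle
from h import *
d=pickle.load(open('c1.pkl','rb'));c=d['wrist']
cv2.imwrite('pics/wcrop.png',cv2.resize(c['pixels'][150:220,295:375],None,fx=8,fy=8,interpolation=cv2.INTER_CUBIC))
# ring centre: convex hull of bright pixels
b=c['pixels'][150:220,295:375].copy();hsv=cv2.cvtColor(b,cv2.COLOR_BGR2HSV)
m=((hsv[...,1]<70)&(hsv[...,2]>110)).astype('uint8')
m[:, :12]=0;m[:,60:]=0;m[55:]=0
ys,xs=np.where(m);P=plane(c,np.c_[xs+295.,ys+150.],.0705)
print('ring',cv2.minEnclosingCircle((P*1000).astype(np.float32)))
E
```

```text
ring ((475.1315002441406, -24.362703323364258), 34.84878158569336)
```

View pics/wcrop.png

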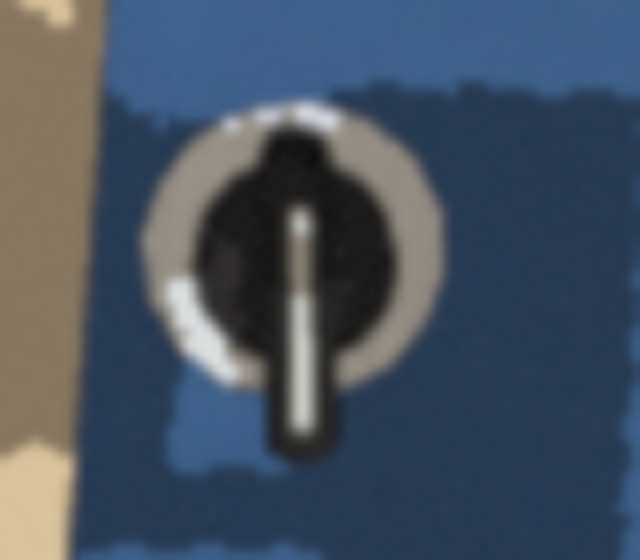

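```bash
python3 - <<'E'
import pickle
from h import *
d=pickle.load(open('c1.pkl','rb'));c=d['wrist']
f=lambda u,v:[u/8+295-.5,v/8+150-.5]
print(plane(c,np.array([f(294,247),f(143,247),f(445,247)]),.0705))
W=plane(c,np.array([f(300,208),f(303,435)]),.106);print(W,W.mean(0),np.degrees(np.arctan2(*(W[0]-W[1])[::-1])))
E
```

```text
[[ 0.48819037 -0.02594274]
 [ 0.46650691 -0.02952365]
 [ 0.5098732  -0.02236194]]
[[ 0.48563787 -0.01222506]
 [ 0.49132539 -0.04247692]] [ 0.48848163 -0.02735099] 100.64764494299858
```

Wing axis ≈ (0.488,-0.027), wing along 100.6°, so cam ≈ 0.11 and the jaw direction should be 10.6°. Descend to TCP z ≈ 0.105 and grip.

```bash
python3 -m pendant '[[[8.4,-4.7,20],-1.3],[[0,0,35],0],[[0,0,35],0],[[0,0,25],0],[[0,0,15],0],[[0,0,9],0],[[0,0,0],0]]' 50 25 && python3 -m pendant '[[[0,0,0],0],[[0,0,0],0],[[0,0,0],0],[[0,0,0],0],[[0,0,0],0]]' 0 25
```

```text
time: 3.75
position: [0.4884, -0.0271, 0.1052]
tool_rot: [0.996, 0.094, -0.0, -0.0]
ft_force: [-0.3, 0.2, 0.3]
grip_width: 0.0502
time: 4.38
position: [0.489, -0.027, 0.1057]
tool_rot: [0.996, 0.094, 0.001, 0.0]
ft_force: [-0.3, 1.2, -0.0]
grip_width: 0.0099
```

Gripped at 9.9 mm with almost no side force. Turn about 84° counter-clockwise.

```bash
python3 -m pendant '[[[0,0,0],-9],[[0,0,0],-10],[[0,0,0],-10],[[0,0,0],-10],[[0,0,0],-10],[[0,0,0],-10],[[0,0,0],-10],[[0,0,0],-10]]' && python3 -m pendant '[[[0,0,0],-4],[[0,0,0],0],[[0,0,0],0]]' && python3 - <<'E'
from rig import robot,camera
import cv2
from h import *
from scipy.spatial.transform import Rotation as Ro
o=robot.get_obs();print(o['q'].round(3),o['moment'],o['ft_force']);M=Ro.from_quat(o['tool_rot']).as_matrix();print('jaw deg',np.degrees(np.arctan2(M[1,0],M[0,0])))
c=camera('scene');cv2.imwrite('pics/s2.png',cv2.resize(c['pixels'][100:300,150:450],None,fx=2.5,fy=2.5))
E
```

```text
time: 5.38
position: [0.4894, -0.0267, 0.1057]
tool_rot: [0.707, 0.707, 0.001, 0.0]
ft_force: [2.0, 3.2, 0.7]
grip_width: 0.0097
time: 5.75
position: [0.4893, -0.0267, 0.1057]
tool_rot: [0.684, 0.73, 0.001, 0.001]
ft_force: [2.3, 4.5, 0.3]
grip_width: 0.0097
[-0.284  0.579  1.889  0.002  0.672 -1.92 ] [ 0.97152509 -0.61590963  0.01089809] [2.34265411 4.46775841 0.27838749]
jaw deg 93.69357367384612
```

View pics/s2.png

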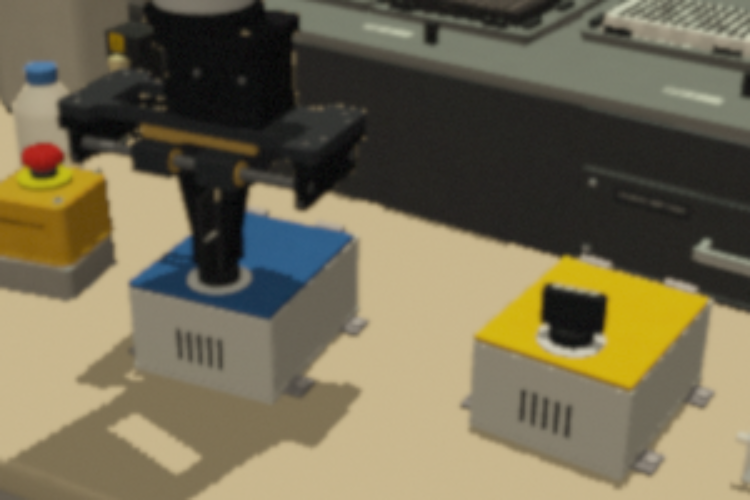

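The wing now lies along the box x axis (jaw at 93.7°, cam ≈ 1.56) and the panel is still shut. Next is the lift: an arc of radius 103/35 mm about the hinge, tool pointing down, first to about 0.4 rad.

```bash
python3 -m pendant '[[[0,4,-10.1],0],[[0,5,-9.7],0],[[0,6,-9],0],[[0,6.8,-8.5],0],[[0,0,0],0]]'
```

```text
time: 6.42
position: [0.5073, -0.0253, 0.1437]
tool_rot: [0.683, 0.73, -0.002, -0.003]
ft_force: [-7.0, -0.3, 4.3]
grip_width: 0.0098
```

```bash
python3 -m pendant '[[[0,7.7,-7.8],0],[[0,8.4,-6.9],0],[[0,9.1,-6],0],[[0,9.5,-5.2],0],[[0,10,-4.1],0],[[0,10.4,-3.2],0],[[0,0,0],0]]' && python3 - <<'E'
from rig import camera
import cv2
for n,s in(('scene',(slice(80,280),slice(150,400))),('side',(slice(80,280),slice(200,450)))):
    a=cv2.resize(camera(n)['pixels'][s],None,fx=1.6*1,fy=1.6); globals()[n]=a
import numpy as np
cv2.imwrite('pics/o3.png',np.hstack([scene,side]))
E
```

```text
time: 7.3
position: [0.5634, -0.0214, 0.178]
tool_rot: [0.683, 0.73, -0.001, -0.002]
ft_force: [-5.2, 2.3, 6.7]
grip_width: 0.0099
```

View pics/o3.png

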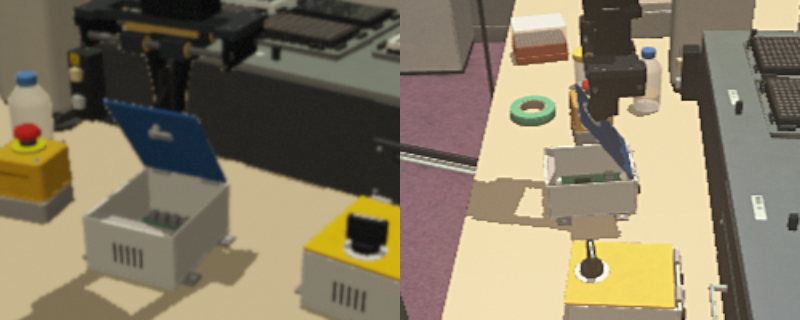

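The panel is about 1 rad open and the wing is still held. Continue to about 1.4 rad.

```bash
python3 -m pendant '[[[0,10.7,-2],0],[[0,10.9,-1.1],0],[[0,10.9,0.1],0],[[0,10.8,1.2],0],[[0,0,0],0],[[0,0,0],0]]'
```

```text
time: 8.15
position: [0.6092, -0.0183, 0.1803]
tool_rot: [0.684, 0.73, 0.001, 0.001]
ft_force: [-1.4, 3.5, 6.2]
grip_width: 0.0096
```

```bash
python3 -m pendant '[[[0,0,0],0],[[0,0,0],0],[[0,0,0],0],[[0,0,-5],0],[[0,0,-15],0],[[0,0,-30],0],[[0,0,-40],0],[[0,0,-30],0]]' 50 && python3 -m pendant '[[[0,0,-10],0],[[0,0,0],0],[[0,0,0],0]]' && python3 - <<'E'
from rig import camera
import cv2, numpy as np
L=[cv2.resize(camera(n)['pixels'][s],None,fx=1.6,fy=1.6) for n,s in(('scene',(slice(80,280),slice(150,400))),('side',(slice(80,280),slice(200,450))))]
cv2.imwrite('pics/o4.png',np.hstack(L))
E
```

```text
time: 9.15
position: [0.609, -0.0193, 0.3009]
tool_rot: [0.683, 0.73, 0.001, 0.001]
ft_force: [0.3, 0.6, 0.2]
grip_width: 0.05
time: 9.52
position: [0.6075, -0.019, 0.3064]
tool_rot: [0.683, 0.73, -0.001, -0.001]
ft_force: [0.4, 0.3, -0.4]
grip_width: 0.0497
```

View pics/o4.png

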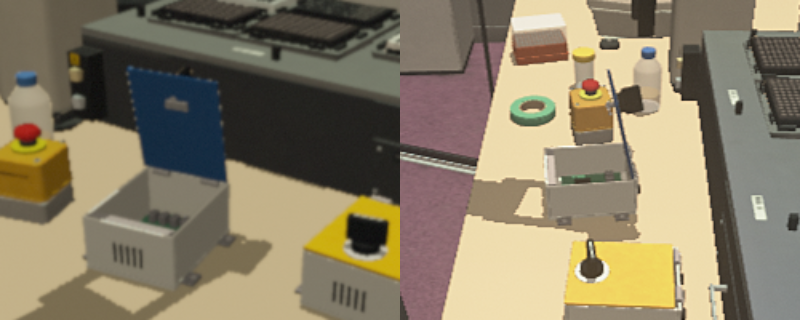

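The panel stands nearly upright, the arm is clear above it with about 0 N on the wrist, and the yellow box hasn't been touched. Handing in.

```bash
python3 -c "
from rig import order
print(order.hand_in())"
```

```text
the job is handed in; nothing more can be done
None
```

The blue-panel box is open and handed in after about 9.6 s of robot time. I turned the wing counter-clockwise to about 1.56 rad with the panel shut. Then I swung the panel up to about 1.4 rad, let go and raised the tool straight up. I viewed 7 pictures. The hand-in gave no verdict.

**Final checks:**
- **Panel:** in the last picture it stands nearly upright on its own. I took only that one picture after letting go, so I did not measure whether it was moving.
- **Contact:** the wrist force was below 1 N and the tool was about 12 cm above the release point. Nothing was near the yellow box at any time.
- **Angles:** the wing and panel angles are worked out from the tool's position, because the joints can't be read directly. After release I only saw the wing roughly in the side picture and did not measure it again.

No check failed or disagreed. I gripped the wing about 33 mm above the panel, not the suggested 24 mm, to keep the fingertips clear of the boss.

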